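# Hang a pail of plums on the stall scale

## Task

Weigh the pail of plums: raise its folded-down wire bail fully upright while the pail still stands on the counter, then lift the pail by the bail and hang it on the stand scale's two-pronged fork, so that the bail wire rests at the bottom of the upturned seats near the tips of the prongs. Be gentle: do not press or pull hard on the scale, do not tip the pail, and leave the other wares where they are. Let go with the pail hanging still.

Things in the scene. Friction and masses are not known exactly. Their poses are not given: they have to be found in the camera images.
- pail: Teal plastic pail of plums, 80 mm high, diameter 80 mm at the foot, 100 mm at the rim, 0.3 to 0.65 kg; the plums stay below the rim. Origin: centre of its underside; z up; x to the side where the bail is folded down. The bail turns in two ears 72 mm above the underside, on an axis along the pail's y through its centre line.
- bail (a joint): Angle of the bail about its ears (rad): 0 = folded down, lying level and pointing to the pail's +x; 1.57 = upright over the pail; 3.14 = folded to the other side. It starts between 0 and 0.2. The stiff hinge (about 0.03 N m) lets it stay where it is left.
- bail_grip (a point): Centre of the white round hand grip (12 mm diameter, 46 mm long, turns on the wire with slight friction) in the middle of the bail's crosspiece, 95 mm from the ear axis. The bail is a U of 4 mm wire, 116 mm wide; its crosspiece is parallel to the pail's y, bare and straight from 23 to 46 mm either side of the middle. Folded down, the grip is 39 mm clear of the rim.
- scale: Green spring stand scale, fixed. Origin on the counter under the fork; z up, x from fork to column (the fork points to -x). Base 270 x 140 x 15 mm, x -70 to 200 mm; column 60 x 90 mm, 255 mm high, front face at x 145 mm. Fork: two level prongs of 8 mm steel rod, 64 mm apart, joined by a cross rod at the column end. The bare wire goes over the prongs, the white grip between them.
- fork_mid (a point): Fixed point of the scale, 229 mm above its origin: height of the axis of the prongs' level part, unloaded; axes as the scale's. Near its tip each prong dips into a V seat 14 mm deep, ended by a steep lip. The fork can be clamped further in or out: the seat bottoms lie anywhere from x -20 to x +20 mm of this point. That is not measured; see or feel it (wire drawn outwards meets the lip).
- carriage (a joint): How far the spring-borne fork has sagged (m): 0 unloaded, 0.03 at its stop; about 800 N/m, so the pail's weight makes it sag 4 to 9 mm.
- clamp (a point): Centre of the front face of the dark clamp block holding the fork's stem; axes as the scale's; level with the prongs' axis and sagging with it. Unloaded: lip tops 16 mm above this height; the grip's centre 6 mm above it with the wire on the level part, 6 mm below it when seated. From the seat bottom, level part begins 11 mm towards the column, cross rod 98 mm.
- weight_a: Brass weight, 40 mm diameter, 48 mm high, standing loose between pail and scale; origin: centre of the underside. Leave alone.
- weight_b: Brass weight, 32 mm diameter, 40 mm high; same origin. Leave alone.
- bowl: Empty terracotta bowl, 90 mm across, 40 mm high; origin: centre of the underside. Leave alone.
- jar: Closed jar, 64 mm diameter, 100 mm high; origin: centre of the underside. Leave alone.
- shoebox: Open cardboard box 200 x 130 x 80 mm; origin: centre of the underside. Leave alone.
- tub: Empty orange tub, 120 mm across, 90 mm high, two black side handles, no bail; origin: centre of the underside. Leave alone.
- brush: Hand brush lying on the counter; leave alone.
Mind the look-alikes: they are no part of the job. Of the things that look like the pail, the smaller one is meant.

How it is judged:
On the way:
1. the bail is raised upright (within 0.25 rad) while the pail still stands upright on the counter (value of joint bail between 1.32 and 1.82 rad and height (world z) of pail below 0.006 m and angle between pail's own z axis and vertical below 0.12 rad), for 0.3 s.
At the end, for the whole second after the job is handed in: Pail hanging still (under 0.05 m/s) by its bail, the wire in both seats: grip 1 to 20 mm below the level prongs' axis, over 60 mm out from the clamp, within 15 mm of the mid line; sag over 2 mm; upright within 0.35 rad; underside over 30 mm above the counter (z of bail_grip in the frame of clamp between -0.02 and -0.001 m and x of bail_grip in the frame of clamp below -0.06 m and y of bail_grip in the frame of clamp between -0.015 and 0.015 m and value of joint carriage above 0.002 m and angle between pail's own z axis and vertical below 0.35 rad and height (world z) of pail above 0.03 m and linear speed of pail below 0.05 m/s); the robot touches nothing.
It fails at once if the pail or its bail presses or pulls on the scale with more than 20 N (contact force between pail and scale above 20 N).
It fails at once if the robot pushes the scale with more than 20 N (contact force between any of the fingers, the arm and scale above 20 N).
It fails at once if the pail is tipped by more than 0.5 rad (angle between pail's own z axis and vertical above 0.5 rad).
It fails at once if another ware is moved by more than 30 mm (distance of any of weight_a, weight_b, bowl, jar, shoebox, tub, brush from where it was at the start of the episode above 0.03 m).
It also fails if it takes over 72 s, if anything falls off the work surface, if the arm or the gripper's body presses on something with over 40 N, if the wrist force passes 120 N, or if a joint passes its speed limit or range.

## Robot

A 7-joint arm with a two-finger parallel gripper is mounted at the origin on the work surface. World frame = base frame: x ahead of the robot, y to its left, z up, the work surface at z = 0. Lengths are in m, angles in rad, forces in N, time in s.
With the tool pointing down it reaches from about 0.4 to 0.85 m from the base axis. Payload 4.5 kg.
Tool frame: the origin (TCP) lies on the mounting face of the last link; the fingertips stand 166 mm ahead of it and the grasp point (between the pads) lies 147 mm ahead of it; z points along the fingers, y is the line along which they close (so a half turn about z gives the same grasp; the last joint's range is limited). The gripper opens to 88 mm and grips with 3 to 60 N. Pads are 18 mm wide; open, the fingers measure 123 mm over their backs; the gripper's body (75 mm by 187 mm) begins 45 mm behind the grasp point.
Start: joints at [1.296, 0.689, -0.195, 1.565, 0.157, 0.902, -0.215], TCP at [0.19, -0.595, 0.405] pointing down, gripper open.
Joint ranges: [-3.01, 3.01], [-0.46, 2.08], [-1.47, 1.51], [0.13, 2.56], [-1, 4.14], [0.04, 2.09], [-2.66, 2.66]. Speed limits (rad/s): [2.57, 2.57, 3.14, 3.14, 3.14, 3.14, 3.14].

## Interface

Orientations are given as a rotation vector (axis times angle).
In Python, from station import bot gives the robot as it stands. Calls block until the motion is done:
- bot.reach(position, orientation): joint-space move of the TCP to a pose.
- bot.move_l(position, orientation=None, vel=0.15, stop_force=None): straight line of the TCP; orientation=None keeps the orientation; vel is the mean speed in m/s. With stop_force (N) it stops when the force on the tool has changed by that much, and returns True; else False.
- bot.move_joints(angles): joint-space move.
- bot.command_gripper(opening): finger opening in m; the grip force is fixed at half the most; returns when the fingers have stopped.
- bot.wait(seconds).
- bot.ik(position, orientation): joint angles nearest the present ones, or None.
- bot.read_camera(name): name is "scene" or "top"; returns (picture, depth): 400x640x3 uint8, blue, green, red; 400x640 float32, m along the optical axis (not along the pixel's ray), 0 where there is no reading.
- bot.calibration(name): a dict with "K" (3x3 intrinsics, pixels), "R" (3x3) and "t" (3): a world point X has camera coordinates R X + t. Camera axes: x right, y down, z forward; pixel columns grow to the right and rows downward; lengths in m; the calibration is good to about 2 mm. A picture is of the moment at which its call begins. calibration takes no time and is no camera call.
A pose or a line that the arm cannot do raises bot.IKError and nothing moves.
- bot.job_done(): hands the job in; it is judged then, once.
Trained networks look in the newest picture that a camera, given by its name, has taken for a name from the list of things; names that differ only in an ending like _2 or _b are one class to them, and where a whole thing is asked for, a point or a joint stands for the part that bears it (a point fixed in the world has none). Each returns a list of dicts, best first, with "score" (0 to 1); they miss things now and then, are a little off and sometimes report something else, mostly with a low value. They report only what shows in the picture. A call takes as long as a camera call. They do not tell look-alikes from the thing itself.
- bot.regions_of(label, camera): "pixels" (400x640 bool, what is visible of it).
- bot.place_of(label, camera): "location" ([x, y, z] in m, in world coordinates, good to about 4 mm: a listed point, or the origin of a listed thing).
Readings, each from a call of its own:
- bot.current_time_s(): time.
- bot.current_joint_positions(): joint angles.
- bot.current_dq(): joint speeds.
- bot.current_tau(): joint torques, N m.
- bot.current_tool_pos(): TCP position.
- bot.current_eef_rot(): TCP orientation.
- bot.current_force(): force on the tool from outside, world axes, zero at the start.
- bot.current_moment(): the same for the moment, N m.
- bot.current_grip_width(): finger opening in m.
- bot.current_finger_force(): force on a finger pad.
Only numpy, scipy, OpenCV 4.12 (cv2) and the standard library are available. Lean on these libraries where they do the work, as an engineer would, in place of code of your own. Each camera call takes 0.05 s, during which the arm holds its last target. There are 200 camera calls.

## Working session

There is one attempt and no reset: what is moved stays moved. The work goes in short steps, each a Python script; the robot and the scene stay as the last script left them, time stands still between calls to the robot, and variables do not carry over. Pictures are saved under pics/ and viewed, at most 10 in all, crops included, and the job is handed in when it is done.

```bash
mkdir -p pics; ls; python3 - <<'E'
from station import bot
import cv2, numpy as np
for c in ("scene","top"):
    im,d=bot.read_camera(c); cv2.imwrite(f"pics/{c}0.png",im); np.save(f"pics/{c}0.npy",d)
    k=bot.calibration(c); print(c,k["K"].tolist(),(-k["R"].T@k["t"]).round(3), k["R"].round(3).tolist())
    for l in ("pail","bail_grip","fork_mid","clamp","scale","weight_a","tub","jar","bowl","shoebox","brush"):
        print(l,[(np.round(r["location"],3).tolist(),round(r["score"],2)) for r in bot.place_of(l,c)])
print(bot.current_time_s())
E
```

```text
pics
scene [[403.7800230009128, 0.0, 319.5256550911717], [0.0, 403.7800230009128, 197.30118378722432], [0.0, 0.0, 1.0]] [ 1.24  -0.366  1.018] [[0.453, 0.891, 0.001], [0.652, -0.33, -0.683], [-0.608, 0.31, -0.731]]
pail []
bail_grip []
fork_mid []
clamp []
scale []
weight_a []
tub []
jar []
bowl []
shoebox []
brush []
top [[519.2335919205232, 0.0, 317.18252767201955], [0.0, 519.2335919205232, 201.88593726593675], [0.0, 0.0, 1.0]] [0.247 0.002 1.906] [[0.005, -1.0, -0.007], [-0.988, -0.004, -0.153], [0.153, 0.008, -0.988]]
pail [([0.483, 0.192, -0.001], 0.88), ([0.26, 0.295, -0.001], 0.62)]
bail_grip [([0.136, 0.31, 0.095], 0.8), ([0.569, 0.236, 0.074], 0.67), ([0.47, -0.227, -0.004], 0.63), ([0.539, 0.014, 0.003], 0.53)]
fork_mid [([0.468, -0.231, 0.227], 0.8)]
clamp [([0.592, -0.233, 0.228], 0.78)]
scale [([0.469, -0.228, -0.003], 0.59)]
weight_a [([0.415, 0.525, 0.004], 0.68), ([0.538, 0.015, -0.001], 0.6), ([0.442, 0.001, 0.004], 0.45)]
tub [([0.627, -0.491, 0.001], 0.73), ([0.41, -0.516, 0.0], 0.23)]
jar [([0.637, 0.463, 0.003], 0.56)]
bowl [([0.466, -0.232, 0.229], 0.75), ([0.75, -0.009, 0.0], 0.59)]
shoebox [([0.469, -0.227, -0.004], 0.65), ([0.416, 0.528, 0.001], 0.58)]
brush [([0.413, -0.516, 0.002], 0.83)]
1.2
```

View pics/scene0.png

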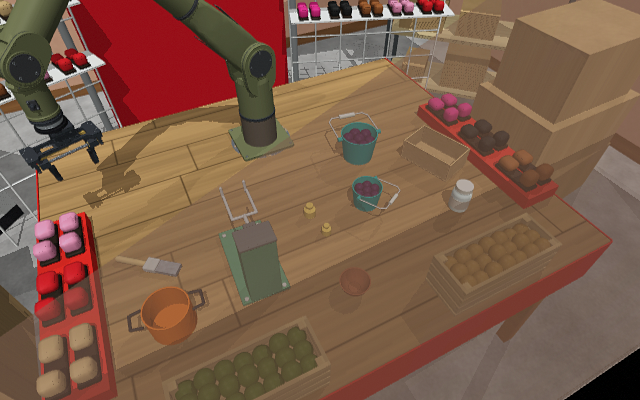

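View pics/top0.png

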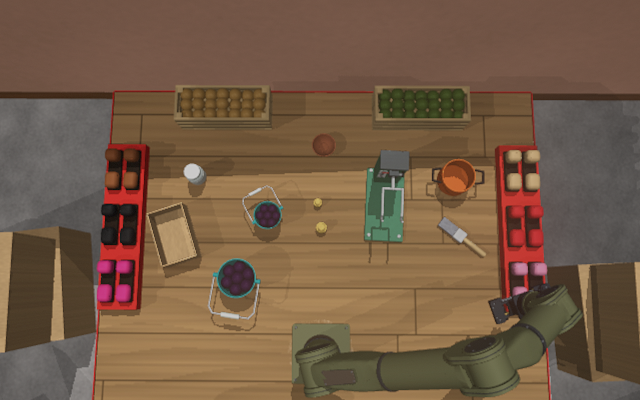

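The top view shows two teal pails: a small one at (267,214) with its grip at (261,190), and a big one at (236,278) with its grip at (230,316). In the scene view they are at (368,193) and (358,142). The orange tub at (457,177) has no bail. I choose the small pail. The fork is at top ~(390,200) and scene ~(238,205). Next is a close composite crop to check the choice, plus a refined measurement.

```bash
cat > h.py <<'E'
from station import bot
import cv2, numpy as np
from scipy.spatial.transform import Rotation as Rot
def deproj(c,u,v,d):
    k=bot.calibration(c); K=k["K"]; p=np.stack([(u-K[0,2])/K[0,0]*d,(v-K[1,2])/K[1,1]*d,d],-1)
    return (p-k["t"])@k["R"]
def proj(c,X):
    k=bot.calibration(c); p=np.asarray(X)@k["R"].T+k["t"]; q=p@k["K"].T; return q[...,:2]/q[...,2:]
def cloud(c,d):
    v,u=np.mgrid[0:400,0:640]; return deproj(c,u.astype(float),v.astype(float),d)
def onplane(c,uv,z):   # pixel ray meets height z
    k=bot.calibration(c); o=-k["R"].T@k["t"]; r=k["R"].T@np.linalg.inv(k["K"])@np.array([uv[0],uv[1],1.]); return o+r*(z-o[2])/r[2]
def crop(im,x,y,w,h,s): return cv2.resize(im[y:y+h,x:x+w],None,fx=s,fy=s,interpolation=cv2.INTER_CUBIC)
E
python3 - <<'E'
from h import *
s=cv2.imread("pics/scene0.png");t=cv2.imread("pics/top0.png")
a=np.hstack([crop(t,235,180,66,50,6),crop(t,357,145,66,50,6)])
a=np.hstack([crop(t,235,175,65,50,6),crop(t,355,175,65,50,6)])
b=np.hstack([crop(s,340,165,65,50,6),crop(s,210,175,65,50,6)])
cv2.imwrite("pics/c1.png",np.vstack([a,b]))
dt=np.load("pics/top0.npy");ds=np.load("pics/scene0.npy")
for c,d in(("top",dt),("scene",ds)):
    P=cloud(c,d); ok=d>0
    m=ok&(P[...,0]>.38)&(P[...,0]<.585)&(abs(P[...,1]+.23)<.07)&(P[...,2]>.2)&(P[...,2]<.26)
    v,u=np.nonzero(m); o=np.argsort(P[m][:,0]); print(c,"fork",m.sum())
    for i in o[:40:2]: print(u[i],v[i],P[m][i].round(3))
    for l in ("bail_grip","pail"):
        for r in bot.regions_of(l,c):
            q=r["pixels"]&ok; 
            if q.any(): print(l,round(r["score"],2),q.sum(),np.argwhere(q).mean(0).round(1),np.median(P[q],0).round(3),P[q].min(0).round(3),P[q].max(0).round(3))
    m=ok&(P[...,2]>.24)&(P[...,2]<.27)&(P[...,0]>.55)&(P[...,0]<.75)&(abs(P[...,1]+.23)<.1)
    if m.sum()>20: print(c,"column",cv2.minAreaRect(P[m][:,:2].astype(np.float32)),P[m].min(0),P[m].max(0))
    m=ok&(P[...,2]>.01)&(P[...,2]<.02)&(P[...,0]>.35)&(P[...,0]<.75)&(abs(P[...,1]+.23)<.12)
    if m.sum()>20: print(c,"base",cv2.minAreaRect(P[m][:,:2].astype(np.float32)))
    m=ok&(P[...,2]>.0785)&(P[...,2]<.085)&(np.hypot(P[...,0]-.483,P[...,1]-.192)<.065)
    if m.sum()>5: print(c,"rim",cv2.minEnclosingCircle(P[m][:,:2].astype(np.float32)))
E
```

```text
top fork 241
403 222 [ 0.439 -0.26   0.245]
382 221 [ 0.441 -0.192  0.254]
402 221 [ 0.442 -0.256  0.25 ]
401 221 [ 0.444 -0.255  0.237]
383 220 [ 0.446 -0.197  0.24 ]
401 220 [ 0.447 -0.255  0.238]
400 220 [ 0.448 -0.254  0.224]
383 219 [ 0.449 -0.196  0.244]
400 219 [ 0.452 -0.254  0.222]
402 219 [ 0.453 -0.262  0.216]
381 218 [ 0.454 -0.192  0.226]
401 218 [ 0.456 -0.258  0.217]
401 217 [ 0.458 -0.257  0.228]
381 217 [ 0.458 -0.193  0.221]
381 216 [ 0.46  -0.191  0.232]
402 216 [ 0.46  -0.259  0.233]
403 215 [ 0.463 -0.262  0.234]
382 215 [ 0.464 -0.195  0.229]
402 215 [ 0.464 -0.26   0.231]
401 214 [ 0.467 -0.256  0.232]
bail_grip 0.56 52 [192.1 254.3] [0.566 0.243 0.08 ] [ 0.503  0.215 -0.003] [0.58  0.274 0.088]
bail_grip 0.49 236 [307.4 232. ] [0.142 0.31  0.102] [ 0.118  0.219 -0.01 ] [0.263 0.389 0.115]
bail_grip 0.26 704 [213.1 266.4] [0.489 0.198 0.07 ] [ 0.435  0.142 -0.008] [0.579 0.282 0.091]
pail 0.9 1328 [279.9 235.8] [0.259 0.298 0.094] [ 0.125  0.213 -0.008] [0.336 0.389 0.117]
pail 0.58 623 [213.4 266.8] [0.488 0.197 0.069] [ 0.438  0.145 -0.003] [0.571 0.257 0.091]
top column ((0.6154037714004517, -0.2336251139640808), (0.09434545785188675, 0.12509046494960785), 84.36946105957031) [ 0.55123671 -0.283829    0.24005671] [ 0.67679399 -0.18747382  0.26546445]
top base ((0.5510460138320923, -0.22787079215049744), (0.39649802446365356, 0.23507103323936462), 0.2224833369255066)
top rim ((0.4927700161933899, 0.19814056158065796), 0.05944535881280899)
scene fork 0
```

View pics/c1.png

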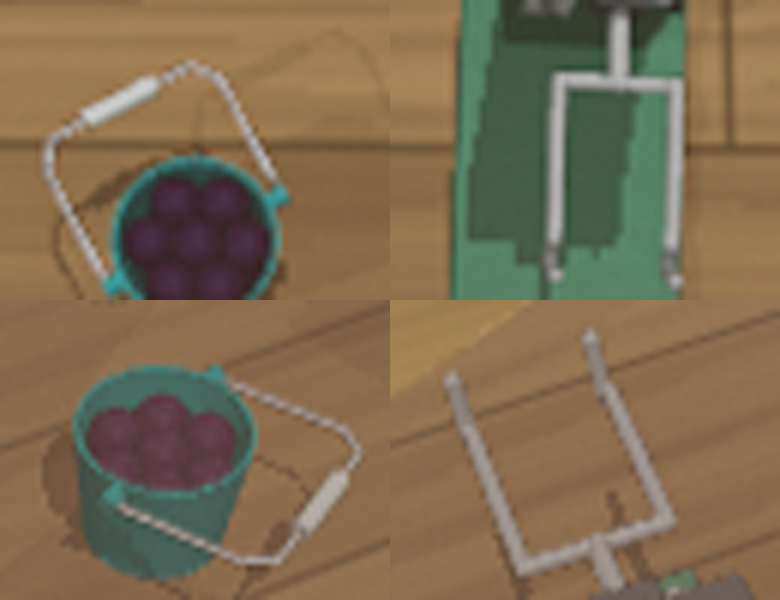

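The crops confirm the small pail: grip at top (254.8,191.7) and scene (393.8,198.8), bail folded nearly level. The fork tips are at top (402.5,222) and (382.7,221), with the cross rod at row 188. I triangulate these next and check why the scene camera disagrees.

```bash
python3 - <<'E'
from h import *
print("proj pail top centre in scene",proj("scene",[.483,.192,.08]),"expected ~(367,182)")
ds=np.load("pics/scene0.npy"); print("scene depth",ds[193,368],ds.min(),ds.max(), deproj("scene",*map(np.array,(368.,193.,float(ds[193,368])))))
def tri(a,b):
    A=[]
    for c,uv in(("top",a),("scene",b)):
        k=bot.calibration(c);P=k["K"]@np.c_[k["R"],k["t"]]; A+= [uv[0]*P[2]-P[0],uv[1]*P[2]-P[1]]
    X=np.linalg.svd(np.array(A))[2][-1];X=X[:3]/X[3]
    return X.round(4),(proj("top",X)-a).round(1),(proj("scene",X)-b).round(1)
for n,a,b in(("grip",(254.4,191.3),(393.4,198.4)),("earL",(253.8,222.1),(358.8,197.1)),("earR",(281.3,207.4),(375.4,177.1)),
 ("tipR",(402.1,221.8),(219.9,187.6)),("tipL",(382.3,220.9),(242.9,180.4))):
    print(n,tri(a,b))
    print(n, [onplane("top",a,z).round(4).tolist() for z in (.072,.08,.229,.245)], onplane("scene",b,.08).round(4))
print("cross",onplane("top",(382.7,188.),.229),onplane("top",(402.8,188.),.229), "stem",onplane("top",(393,178),.229))
print(bot.current_eef_rot(),Rot.from_rotvec(bot.current_eef_rot()).as_matrix().round(3))
im,d=bot.read_camera("scene")
print([(l,[(np.round(r["location"],3).tolist(),round(r["score"],2)) for r in bot.place_of(l,"scene")]) for l in("pail","bail_grip","scale","clamp")])
E
```

```text
proj pail top centre in scene [366.55814108 186.11818538] expected ~(367,182)
scene depth 0.0 0.0 3.997166 [ 1.23960272 -0.36590265  1.01844528]
grip (array([0.5667, 0.2417, 0.0773]), array([0.1, 0.1]), array([ 0.2, -0. ]))
grip [[0.5679, 0.2428, 0.072], [0.5665, 0.2418, 0.08], [0.5405, 0.2222, 0.229], [0.5377, 0.2201, 0.245]] [0.5684 0.2393 0.08  ]
earL (array([ 0.456 ,  0.2316, -0.0098]), array([5.7, 2.7]), array([11.2, -1.5]))
earL [[0.4567, 0.2423, 0.072], [0.4558, 0.2413, 0.08], [0.4388, 0.2218, 0.229], [0.437, 0.2197, 0.245]] [0.5139 0.1442 0.08  ]
earR (array([0.5097, 0.1577, 0.1566]), array([-5.5, -3.5]), array([-11.7,   0.6]))
earR [[0.5099, 0.1453, 0.072], [0.5088, 0.1447, 0.08], [0.4875, 0.1331, 0.229], [0.4852, 0.1318, 0.245]] [0.4602 0.2405 0.08  ]
tipR (array([ 0.4402, -0.2584,  0.242 ]), array([0.2, 0. ]), array([ 0.4, -0. ]))
tipR [[0.4601, -0.2844, 0.072], [0.4591, -0.2832, 0.08], [0.4419, -0.2599, 0.229], [0.44, -0.2574, 0.245]] [ 0.273  -0.2372  0.08  ]
tipL (array([ 0.4428, -0.1945,  0.2429]), array([0.1, 0. ]), array([ 0.2, -0. ]))
tipL [[0.463, -0.2143, 0.072], [0.462, -0.2133, 0.08], [0.4445, -0.1957, 0.229], [0.4426, -0.1938, 0.245]] [ 0.2751 -0.1592  0.08  ]
cross [ 0.55306312 -0.19854832  0.229     ] [ 0.55331413 -0.26437049  0.229     ] stem [ 0.58660184 -0.23285454  0.229     ]
[3.10417754e+00 4.83094354e-01 1.60284573e-06] [[ 0.953  0.304  0.   ]
 [ 0.304 -0.953 -0.   ]
 [-0.     0.    -1.   ]]
[('pail', []), ('bail_grip', []), ('scale', []), ('clamp', [])]
```

The triangulated points agree: grip (0.567,0.242,0.077), pail ear-axis mid (0.485,0.193), pail yaw ≈ 29.5°. Fork tips mid (0.4415,-0.2265), fork yaw ≈ -2.5°, seats at x ≈ 0.456. Next I check IK for the whole plan and go to the grip.

```bash
cat >> h.py <<'E'
def down(phi):
    c,s=np.cos(phi),np.sin(phi); return Rot.from_matrix(np.array([[-s,c,0],[c,s,0],[0,0,-1.]]).T.T if 0 else np.column_stack([(-s,c,0),(c,s,0),(0,0,-1.)])).as_rotvec()
GL=.147
PY=np.radians(29.5); SY=np.radians(-2.5)
EAR=np.array([.485,.193]); GRIP=np.array([.567,.2415,.076]); SEAT=np.array([.457,-.227])
E
python3 - <<'E'
from h import *
for f in (0,np.pi,-np.pi):
    p,s=PY+f,SY+f
    for n,P,a in(("hi",[.567,.2415,.5],p),("grip",[*GRIP[:2],GRIP[2]+GL],p),("up",[*EAR,.314],p),("lift",[*EAR,.44],p),("pre",[.345,-.222,.41],s),("seat",[*SEAT,.365],s)):
        q=bot.ik(P,down(a)); print(round(f),n,None if q is None else np.round(q,2))
E
```

```text
0 hi [-0.02  0.7  -0.9   1.44  0.56  1.27 -0.45]
0 grip [-0.27  0.95 -0.38  1.71  0.56  0.6  -0.46]
0 up [-0.16  0.73 -0.5   1.95  0.6   0.61 -0.55]
0 lift [ 0.02  0.6  -0.8   1.81  0.52  0.95 -0.49]
0 pre [ 0.82  0.45 -0.52  2.16  0.37  0.63 -0.01]
0 seat [ 0.64  0.63 -0.44  1.94  0.41  0.66 -0.1 ]
3 hi [-0.98  0.8   1.09  1.5  -0.72  1.29 -2.44]
3 grip [-0.78  1.02  0.58  1.74 -0.87  0.66 -2.33]
3 up [-0.76  0.76  0.5   1.98 -0.66  0.57 -2.43]
3 lift [-0.85  0.58  0.63  1.85 -0.44  0.85 -2.62]
3 pre [ 0.18  0.44  0.41  2.19 -0.32  0.57 -2.36]
3 seat [ 0.13  0.64  0.4   1.97 -0.41  0.62 -2.39]
-3 hi [-0.98  0.8   1.09  1.5  -0.72  1.29 -2.44]
-3 grip [-0.78  1.02  0.58  1.74 -0.87  0.66 -2.33]
-3 up [-0.76  0.76  0.5   1.98 -0.66  0.57 -2.43]
-3 lift [-0.85  0.58  0.63  1.85 -0.44  0.85 -2.62]
-3 pre [ 0.18  0.44  0.41  2.19 -0.32  0.57 -2.36]
-3 seat [ 0.13  0.64  0.4   1.97 -0.41  0.62 -2.39]
```

```bash
python3 - <<'E'
from h import *
o=down(PY)
p=bot.current_tool_pos(); bot.move_l([p[0],p[1],.5],vel=.2)
bot.reach([*GRIP[:2],.45],o)
bot.command_gripper(.04)
bot.move_l([*GRIP[:2],.29],o,vel=.2)
for c in("top","scene"):
    im,d=bot.read_camera(c); cv2.imwrite(f"pics/{c}1.png",im)
g=proj("top",[*GRIP]);s=proj("scene",[*GRIP]);print(g,s)
cv2.imwrite("pics/c2.png",np.hstack([crop(cv2.imread("pics/top1.png"),215,160,80,100,5),crop(cv2.imread("pics/scene1.png"),340,120,80,100,5)]))
print(bot.current_time_s(),bot.current_tool_pos(),bot.current_grip_width())
E
```

```text
[254.61849702 191.35744435] [393.5620607  198.73961757]
7.375 [0.56736987 0.24200296 0.29159112] 0.039946869064996525
```

View pics/c2.png

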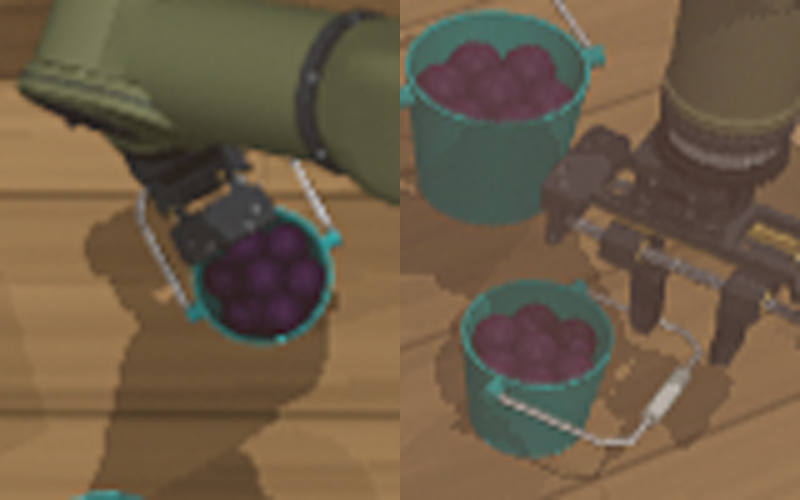

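The fingers straddle the line above the white grip at scene crop (667,393), i.e. px (393,199), and are clear of the rim. I descend, grip and raise the bail.

```bash
python3 - <<'E'
from h import *
o=down(PY)
print("fingertip mid expected",proj("scene",[.567,.242,.1256]))
print(bot.move_l([*GRIP[:2],GRIP[2]+GL],o,vel=.1,stop_force=5), bot.current_tool_pos())
bot.command_gripper(0.0); print("width",bot.current_grip_width(),bot.current_finger_force(),bot.current_force())
for c in("top","scene"):
    im,d=bot.read_camera(c); cv2.imwrite(f"pics/{c}2.png",im)
if .008<bot.current_grip_width()<.016:
    f0=np.array(bot.current_force()); u=np.array([np.cos(PY),np.sin(PY)])
    z0=bot.current_tool_pos()[2]; p0=np.array(bot.current_tool_pos()[:2]); C=p0-.095*np.cos(.05)*u
    zc=z0-.095*np.sin(.05)
    for a in np.linspace(.05,1.5,13)[1:]:
        st=bot.move_l([*(C+.095*np.cos(a)*u),zc+.095*np.sin(a)],o,vel=.08,stop_force=12)
        print(round(a,2),st,(np.array(bot.current_force())-f0).round(1),np.round(bot.current_tool_pos(),4))
        if st: break
for c in("top","scene"):
    im,d=bot.read_camera(c); cv2.imwrite(f"pics/{c}3.png",im)
cv2.imwrite("pics/c3.png",np.hstack([crop(cv2.imread("pics/scene2.png"),330,120,80,100,5),crop(cv2.imread("pics/scene3.png"),330,120,80,100,5)]))
print(bot.current_time_s())
E
```

```text
fingertip mid expected [395.85889904 187.78707558]
False [0.56708616 0.24184631 0.22325204]
width 0.010553236228506327 29.478314593434334 [-1.57396864 -1.10102876  0.33092128]
0.17 False [2.6 0.6 0.7] [0.5657 0.2411 0.2352]
0.29 False [4.8 1.3 1.9] [0.5636 0.2398 0.2464]
0.41 False [5.9 2.9 1.6] [0.5602 0.2378 0.2571]
0.53 False [6.7 1.9 2.3] [0.5555 0.235  0.267 ]
0.65 False [6.7 2.6 2.8] [0.5498 0.2317 0.2762]
0.78 False [6.4 3.5 2.9] [0.5433 0.2281 0.2848]
0.9 False [7.4 2.2 4.5] [0.536  0.224  0.2925]
1.02 False [6.2 3.7 5.7] [0.5282 0.2198 0.2996]
1.14 False [6.4 4.  8.4] [0.5191 0.2149 0.3052]
1.26 False [6.2 2.8 9.8] [0.5096 0.2096 0.3095]
1.38 False [ 4.7  2.6 12.2] [0.4997 0.2041 0.3124]
1.5 False [ 3.3  1.  13.8] [0.4894 0.1984 0.3139]
12.45
```

View pics/c3.png

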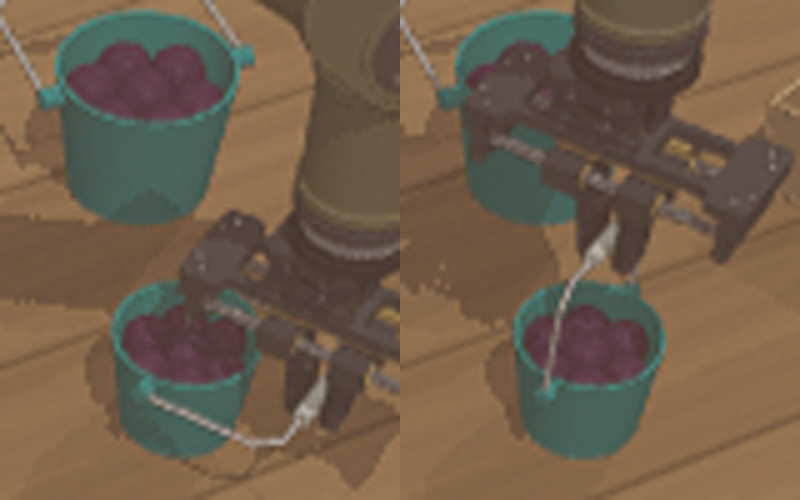

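The bail is gripped and stands upright over the pail, which is still on the counter; it moved only ~4 mm (scene pail rim at ~(448,185) → (447,182)). I ease it to upright, hold, then lift.

```bash
python3 - <<'E'
from h import *
o=down(PY); u=np.array([np.cos(PY),np.sin(PY)])
p=np.array(bot.current_tool_pos()); q=p.copy(); q[:2]-=.004*u; q[2]+=.002
bot.move_l(q,o,vel=.03); bot.wait(.6); print("held",bot.current_force(),bot.current_tool_pos())
for c in("top","scene"):
    im,d=bot.read_camera(c); cv2.imwrite(f"pics/{c}4.png",im)
for dz in (.005,.01,.02,.03,.115):
    bot.move_l([q[0],q[1],q[2]+dz],o,vel=.06); print(dz,np.round(bot.current_force(),1),np.round(bot.current_moment(),2),bot.current_grip_width())
bot.wait(.5); print(np.round(bot.current_force(),1),bot.current_tool_pos())
for c in("top","scene"):
    im,d=bot.read_camera(c); cv2.imwrite(f"pics/{c}5.png",im)
cv2.imwrite("pics/c4.png",np.hstack([crop(cv2.imread("pics/scene4.png"),330,90,80,120,5),crop(cv2.imread("pics/scene5.png"),330,90,80,120,5)]))
print(bot.current_time_s())
E
```

```text
held [ 0.62817296  0.37657279 -4.90476835] [0.48613293 0.19651203 0.31581676]
0.005 [-0.6  0.2 -4.8] [-0.01 -0.09  0.04] 0.010305485815172174
0.01 [ 0.1 -0.1 -4.7] [ 0.05 -0.12  0.02] 0.010392270008504373
0.02 [ 0.4  0.9 -5. ] [-0.01 -0.12  0.03] 0.010494602217718734
0.03 [ 0.3  0.4 -4.5] [ 0.11 -0.09  0.02] 0.010443537658545419
0.115 [-0.6  0.5 -5.4] [-0.03 -0.11 -0.06] 0.010635442856995731
[ 1.2  0.2 -5.5] [0.48613161 0.1965486  0.43080858]
16.7667
```

View pics/c4.png

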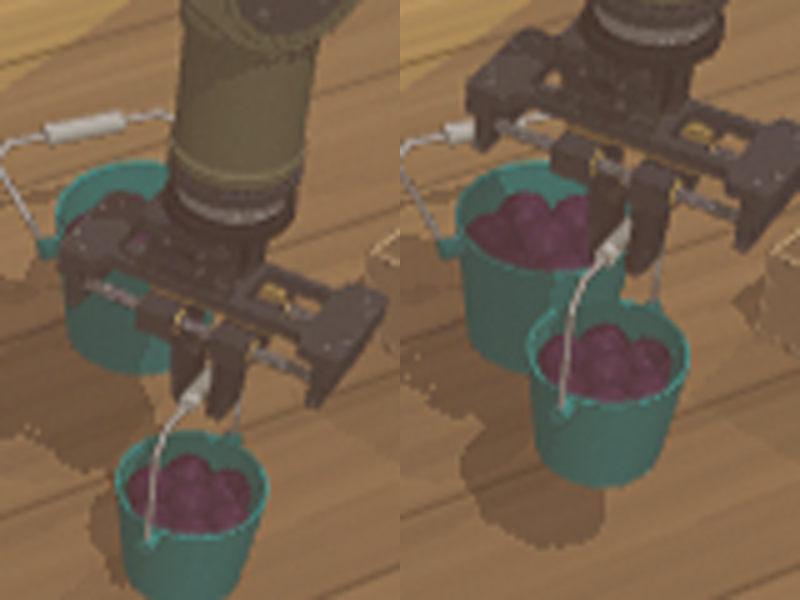

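The pail hangs upright from the bail, ears at scene (359,198) and (376,177) before lift-off, the same as initially; it weighs about 5 N. I carry it round to the front of the fork.

```bash
python3 - <<'E'
from h import *
s=down(SY)
x=np.array([np.cos(SY),np.sin(SY)])
pre=SEAT-.075*x
bot.move_l([.42,-.04,.431],s,vel=.12)
bot.move_l([*pre,.431],s,vel=.12)
bot.wait(.5)
print(bot.current_force(),bot.current_tool_pos(),pre)
for c in("top","scene"):
    im,d=bot.read_camera(c); cv2.imwrite(f"pics/{c}6.png",im)
cv2.imwrite("pics/c5.png",np.hstack([crop(cv2.imread("pics/top6.png"),350,160,80,110,5),crop(cv2.imread("pics/scene6.png"),180,120,80,110,5)]))
print(bot.current_time_s())
E
```

```text
[-0.31157882 -0.09116082 -5.95269861] [ 0.38206335 -0.22370293  0.43100008] [ 0.38207138 -0.22372855]
21.2833
```

View pics/c5.png

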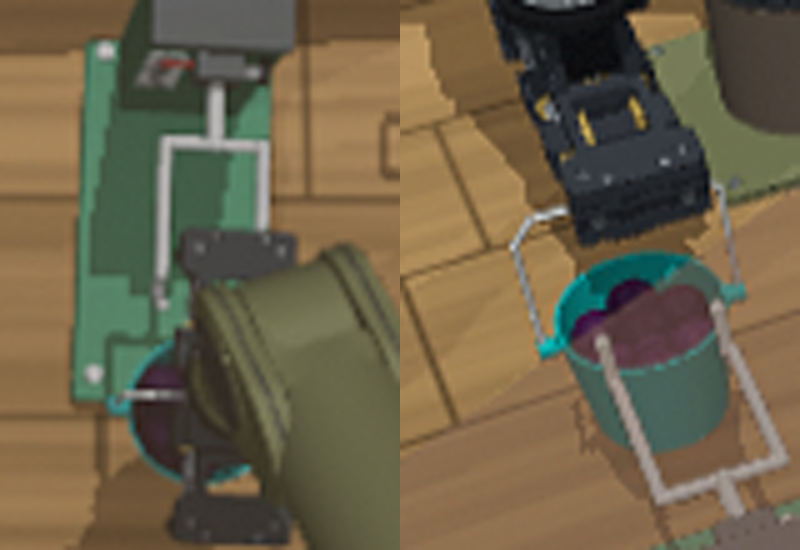

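The prong tips at scene crop (603,340) and (718,305) point between the bail's two wires, and the crosspiece is above them; it is aligned. I advance above the seats and lower with force watching.

```bash
python3 - <<'E'
from h import *
s=down(SY)
print(bot.move_l([*SEAT,.426],s,vel=.08,stop_force=4)); bot.wait(.5)
f0=np.mean([bot.current_force() for _ in range(5)],0); print(f0.round(2))
st=bot.move_l([*SEAT,.355],s,vel=.03,stop_force=2.5)
print(st,np.round(bot.current_tool_pos(),4),np.round(bot.current_force()-f0,1)); bot.wait(.3); print(np.round(bot.current_force()-f0,1))
for c in("top","scene"):
    im,d=bot.read_camera(c); cv2.imwrite(f"pics/{c}7.png",im)
cv2.imwrite("pics/c6.png",np.hstack([crop(cv2.imread("pics/top7.png"),350,160,80,110,5),crop(cv2.imread("pics/scene7.png"),190,120,80,110,5)]))
print(bot.current_time_s())
E
```

```text
False
[ 0.09 -0.19 -4.74]
True [ 0.4563 -0.2271  0.3664] [ 1.3 -0.5  1.4]
[1.7 0.5 1.9]
25.0
```

View pics/c6.png

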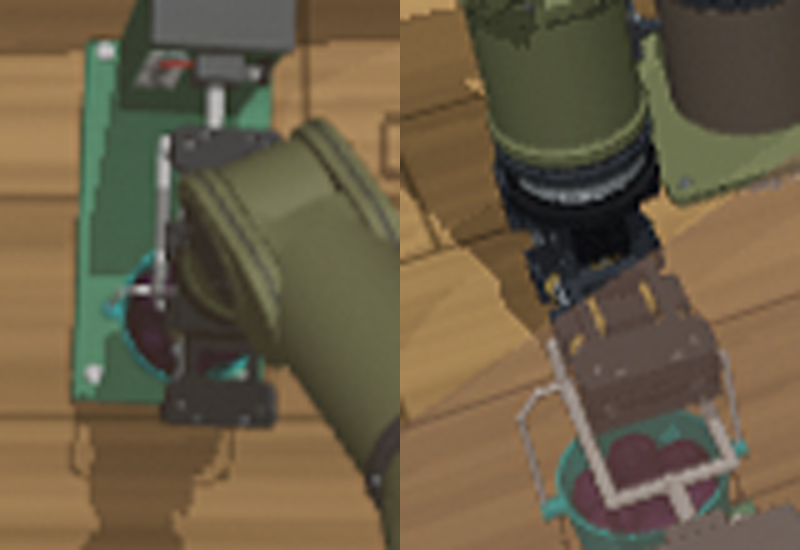

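Contact came at TCP z 0.366, which is the expected seat-bottom height, with the wire just inside the tips (top crop row 292 against tip ~300). I lower the rest to transfer the weight, then release.

```bash
python3 - <<'E'
from h import *
s=down(SY); p=np.array(bot.current_tool_pos()); f0=np.array([.09,-.19,-4.74])
for dx,dz in((.001,-.0015),(.0015,-.003),(.0015,-.0045)):
    st=bot.move_l([p[0]+dx,p[1],p[2]+dz],s,vel=.02,stop_force=4); bot.wait(.2)
    f=np.mean([bot.current_force() for _ in range(5)],0)-f0; print(st,dz,f.round(1),np.round(bot.current_tool_pos(),4))
    if f[2]>4.5: break
bot.command_gripper(.05); bot.wait(1.); print(bot.current_grip_width(),bot.current_force())
p=np.array(bot.current_tool_pos())
print(bot.move_l([p[0],p[1],p[2]+.09],s,vel=.06,stop_force=2.5)); bot.wait(.3)
print(bot.current_tool_pos(),bot.current_time_s())
for c in("top","scene"):
    im,d=bot.read_camera(c); cv2.imwrite(f"pics/{c}8.png",im)
cv2.imwrite("pics/c7.png",np.hstack([crop(cv2.imread("pics/top8.png"),350,160,80,110,5),crop(cv2.imread("pics/scene8.png"),190,120,80,110,5)]))
E
```

```text
False -0.0015 [-3.7  1.3  4.1] [ 0.4565 -0.2272  0.3645]
False -0.003 [-5.6  0.3  4.4] [ 0.4568 -0.2272  0.363 ]
False -0.0045 [-5.3  0.5  4.6] [ 0.4568 -0.2272  0.3616]
0.050120371718013784 [-0.2725325   0.86706081 -0.4812879 ]
False
[ 0.45778489 -0.22718597  0.4517679 ] 30.025
```

View pics/c7.png

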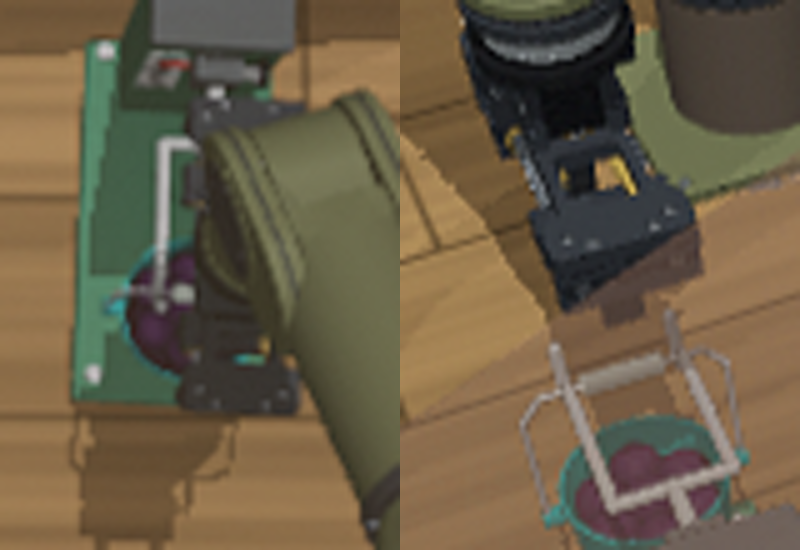

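The pail hangs with the white grip between the prongs just inside the lips (scene crop (625,375), tips (555,350) and (670,315)). I clear the arm and measure the final state.

```bash
python3 - <<'E'
from h import *
p=bot.current_tool_pos(); bot.move_l([p[0],p[1],.5],vel=.15); bot.reach([.5,.1,.5],down(SY)); bot.wait(1.)
r={}
for c in("top","scene"):
    im,d=bot.read_camera(c); cv2.imwrite(f"pics/{c}9.png",im)
for l in("bail_grip","pail","clamp","weight_a"):
    print(l,[(np.round(r["location"],3).tolist(),round(r["score"],2)) for r in bot.place_of(l,"top")])
print(bot.current_time_s())
cv2.imwrite("pics/c8.png",np.hstack([crop(cv2.imread("pics/top9.png"),350,160,80,110,5),crop(cv2.imread("pics/scene9.png"),190,120,80,110,5)]))
E
```

```text
bail_grip [([0.459, -0.229, 0.215], 0.61), ([0.134, 0.311, 0.096], 0.53)]
pail [([0.26, 0.291, -0.004], 0.65), ([0.47, -0.23, 0.226], 0.43)]
clamp [([0.594, -0.233, 0.223], 0.65)]
weight_a [([0.453, -0.227, 0.046], 0.7)]
33.1417
```

View pics/c8.png

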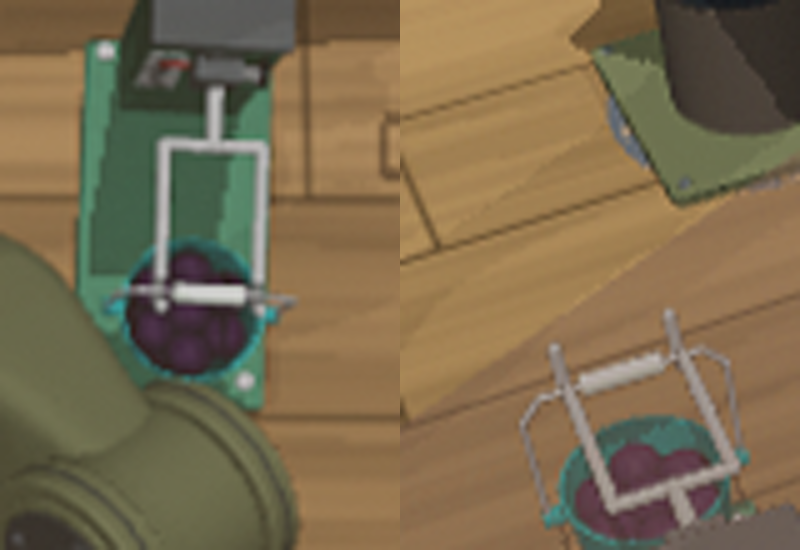

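The grip is at (0.459,-0.229,0.215), 8 mm below the clamp (0.223), which has sagged ~6 mm. It is 135 mm out and centred between the prongs (top crop (208,293)). The pail hangs upright and the arm is clear, so I hand in.

```bash
python3 -c "
from station import bot
print(bot.job_done())"
```

```text
the job is handed in; nothing more can be done
None
```

I raised the bail upright with the pail still on the counter, hung the small pail of plums in both fork seats at rest, cleared the arm, and handed the job in at about 33 s; no verdict came back.

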